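# Pack the sampling tools into the test kit's tray and clamp them

## Robot

A 6-joint arm with a two-finger parallel gripper is mounted at the origin on the work surface. World frame = base frame: x ahead of the robot, y to its left, z up, the work surface at z = 0. Lengths are in mm, angles in degrees, forces in N, time in s.
With the tool pointing down it reaches from about 275 to 775 mm from the base axis. Payload 14.6 kg.
Tool frame: the origin (TCP) lies at the very end of the fingers, on their centre line; the grasp point (between the pads) lies 19 mm behind it; z points along the fingers, y is the direction in which the jaws open and shut (so a half turn about z gives the same grasp; the last joint's range is limited). The gripper opens to 85 mm and grips with 20 to 120 N. Pads are 22 mm wide; open, the fingers measure 114 mm over their backs; the gripper's body (76 mm by 85 mm) begins 54 mm behind the grasp point. The pads swing forward as they close: fully open they stand 13 mm farther back than shut.
Start: joints at [63.524, 15.075, -2.767, 72.158, 0, 81.102], TCP at [158.56, 500.487, 231.278] pointing down, gripper open.
Joint ranges: [-151.79, 151.79], [-50.71, 97.33], [-67.44, 78.34], [-121.81, 120.89], [-77.56, 73.72], [-180, 180]. Speed limits (degrees/s): [108.29, 108.29, 147.25, 159.86, 180, 180].

## Interface

Orientations are given as a 3x3 rotation matrix whose columns are the frame's x, y, z axes.
In Python, from station import manip, eoat, kinematics, cams, telemetry gives the robot as it stands. Calls block until the motion is done:
- manip.goto(position, orientation): joint-space move of the TCP to a pose.
- manip.move_l(position, ori=None, max_speed=150, force_limit=None): straight line of the TCP; ori=None keeps the orientation; max_speed is the mean speed in mm/s. With force_limit (N) it stops when the force on the tool has changed by that much, and returns True; else False.
- manip.set_joints(angles): joint-space move.
- eoat.command_gripper(opening, squeeze=None): finger opening in mm; squeeze is the grip in N (None keeps the last); returns when the fingers have stopped.
- manip.pause(seconds).
- kinematics.ik(position, orientation): joint angles nearest the present ones, or None.
- cams.camera(name): name is "scene" or "side" or "wrist"; returns (picture, depth): 480x640x3 uint8, blue, green, red; 480x640 float32, mm along the optical axis (not along the pixel's ray), 0 where there is no reading.
- cams.get_calibration(name): a dict with "fx", "fy", "cx", "cy" (pixels), "world_from_camera" (4x4, takes a point from camera to world coordinates). Camera axes: x right, y up, looking along -z (the intrinsics and any distortion apply to the point x, -y, -z); pixel columns grow to the right and rows downward; lengths in mm; the calibration is good to about 2 mm. The wrist camera is an equidistant fisheye: a pixel r from the principal point sees the ray r / f radians off the axis. A picture is of the moment at which its call begins: read the wrist's pose just before it. get_calibration takes no time and is no camera call; for the wrist camera it gives the pose at the moment of the call.
A pose or a line that the arm cannot do raises manip.MotionError and nothing moves.
- manip.hand_in(): hands the job in, once; it reports no verdict.
Readings, each from a call of its own:
- telemetry.get_clock(): time.
- telemetry.get_qpos(): joint angles.
- telemetry.get_qd(): joint speeds.
- telemetry.get_joint_efforts(): joint torques, N m.
- telemetry.get_ee_pos(): TCP position.
- telemetry.get_eef_rot(): TCP orientation.
- telemetry.get_force(): force on the tool from outside, world axes, zero at the start.
- telemetry.get_wrist_torque(): the same for the moment, N m.
- telemetry.get_opening(): finger opening in mm.
Only numpy, scipy, OpenCV 4.12 (cv2) and the standard library are available. Lean on these libraries where they do the work, as an engineer would, in place of code of your own. Each camera call takes 0.05 s, during which the arm holds its last target. There are 200 camera calls.

## Task

Lay the sampling spatula and the brush flat in their own compartments of the grey kit tray, each the way round its compartment is shaped for (spatula blade away from the clamp, bristles next to it), setting them down rather than dropping them. Then press the tray's sprung hold-down clamp until it snaps down and stays there over both tools. Leave the jar, the dish and the bottle near by where they stand.

Things in the scene. Friction and masses are not known exactly. Their poses are not given: they have to be found in the camera images.
- tray: Grey tool tray screwed to the table, tray x -142 to 120, y +-75, floor 6 thick, white walls 4 thick, tops 16 above the table. Origin: on its underside. Two compartments along its x, 74 apart, 168 long inside, head to tail: wide part for a tool's head, narrow for its handle. No walls from tray x -9 to 45 (finger room). Clamp hinged at its -x end. Turned about a quarter turn: read its yaw.
- spatula_slot (a point): Point on the floor (6 above the table) of the spatula's compartment where the spatula's origin belongs. In the tray: x 24, y +37. Its axes are the tray's. This compartment is 52 wide inside at its blade end (tray x 45 to 108) and 20 wide at its handle end (x -60 to -22).
- spatula_slot_head (a point): Where the spatula's tip belongs: the wide (blade) end of that compartment, at the end AWAY from the clamp; tray x 104, y +37, on the floor.
- brush_slot (a point): Point on the floor of the brush's compartment where the brush's origin belongs. In the tray: x 24, y -37. Its axes are the tray's. This compartment is 40 wide inside at its bristle end (tray x -60 to -9) and 22 wide at its handle end (x 45 to 108).
- brush_slot_head (a point): Where the brush's tip belongs: the wide (bristle) end of that compartment, at the end NEXT TO the clamp; tray x -56, y -37, on the floor.
- spatula: Steel sampling spatula lying flat on the table, 160 long, about 80 g. Origin: underside at mid-length; its +x runs along it towards the blade, z up. Handle: bar 14 wide, 10 thick, x -80 to +24. Blade: plate 46 wide, 4 thick, x 24 to 80. Grasp across the handle at the origin (that spot comes over the tray's finger room).
- spatula_tip (a point): Underside of the spatula's blade at its end, 80 from its origin along +x.
- brush: Flat brush lying flat on the table, 160 long, about 50 g. Origin: underside at mid-length; its +x runs along it towards the bristles, z up. Wooden handle 16 wide, 10 thick, x -80 to +36. Head (steel ferrule and stiff black bristles) 34 wide, 12 thick, x 36 to 80; rigid. Grasp across the handle at the origin.
- brush_tip (a point): Underside of the brush's bristles at their end, 80 from its origin along +x.
- clamp (a joint): Tray's hold-down clamp: 0 = sprung up (45 degrees above level, at the start), 0.785 rad = down, level. A spring resists with about 6 N pressed down on the bar, less and less up to about 0.55 rad; past that it snaps over and a detent holds it at 0.785. Let go sooner, it springs back up. Down, its bar lies 4 or more above flat tools, over an end of each.
- clamp_bar (a point): Centre of the clamp's round black cross bar (free roller, 12 dia, 120 long along tray y): press here from above. It is 85 from the hinge axis (along tray y, at tray x -129, height 28), joined to it by a 50 wide steel plate. Up: tray x -69, height 88, clear of the compartments. Down: tray x -44, height 28; so it moves in an arc down and towards tray +x.
- jar: Small lidded sample jar, 44 dia x 50 high, upright, near the robot, between the tools; a bystander. Origin: centre of its underside.
- dish: Closed clear petri dish, 60 dia x 15 high, beyond the tools; a bystander. Origin: centre of its underside.
- bottle: Glass reagent bottle, 70 dia x 140 high, upright, beyond, near the middle; a bystander. Origin: centre of its underside.
Mind the look-alikes: they are no part of the job. What is meant by the spatula is not green or orange, and is the larger of those in its own colour.

How it is judged:
By the outcome, as a careful person would: the job done as asked, in the order asked, and still so for the second after the job is handed in, with the robot touching nothing.
It also fails if it takes over 69 s, if anything falls off the work surface, if the arm or the gripper's body presses on something with over 40 N, if the wrist force passes 120 N, or if a joint passes its speed limit or range.

## Working session

There is one attempt and no reset: what is moved stays moved. The work goes in short steps, each a Python script; the robot and the scene stay as the last script left them, time stands still between calls to the robot, and variables do not carry over. Pictures are saved under pics/ and viewed, about 8 in all and at most 12, crops included, and the job is handed in when it is done.

```bash
ls; mkdir -p pics; python3 - <<'E'
from station import manip,eoat,kinematics,cams,telemetry
import cv2,numpy as np
for n in("scene","side"):
    p,d=cams.camera(n); cv2.imwrite(f"pics/{n}0.png",p); np.savez(f"{n}0.npz",p=p,d=d)
    c=cams.get_calibration(n); print(n,{k:(np.round(v,3).tolist()) for k,v in c.items()})
    print((d>0).mean())
print(telemetry.get_clock())
E
```

```text
pics
scene {'fx': 548.512, 'fy': 548.512, 'cx': 316.764, 'cy': 246.123, 'world_from_camera': [[-0.307, -0.692, 0.653, 1321.09], [0.952, -0.228, 0.206, 184.607], [0.007, 0.685, 0.729, 931.971], [0.0, 0.0, 0.0, 1.0]]}
0.9958463541666667
side {'fx': 586.844, 'fy': 586.844, 'cx': 317.856, 'cy': 243.737, 'world_from_camera': [[0.978, 0.088, -0.189, 330.604], [-0.207, 0.511, -0.834, -1097.927], [0.023, 0.855, 0.518, 720.529], [0.0, 0.0, 0.0, 1.0]]}
0.99603515625
0.1
```

View pics/scene0.png

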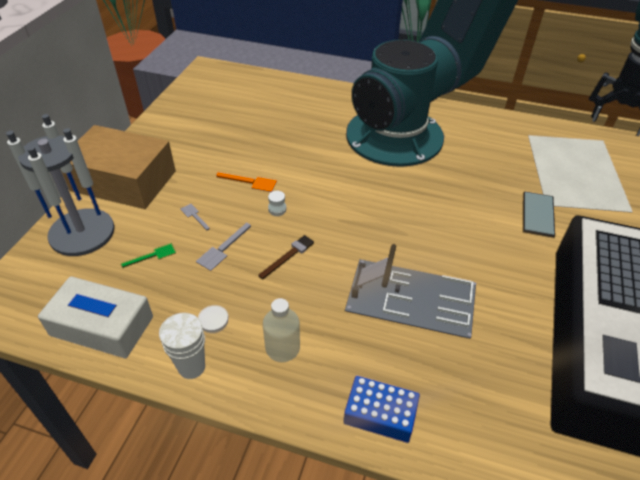

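View pics/side0.png

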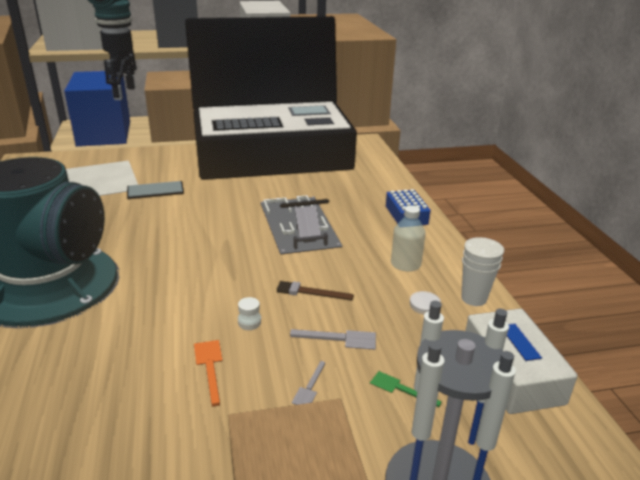

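Spatula candidates in the scene view: orange (247,182), green (148,256), small grey (196,216) and large grey (224,246). By the description it is the large grey one. The brush is at (287,257), the tray at (412,297), with its clamp at the left end (385,272), the jar at (277,203), the dish at (213,318) and the bottle at (281,330). Next I'll get coarse positions and a close crop to check the choice.

```bash
cat > h.py <<'E'
from station import manip,eoat,kinematics,cams,telemetry
import cv2,numpy as np
def rays(c,px,name):
    px=np.atleast_2d(np.float64(px)); u=(px[:,0]-c["cx"])/c["fx"]; v=(px[:,1]-c["cy"])/c["fy"]
    if name=="wrist":
        r=np.hypot(u,v)+1e-12; s=np.sin(r)/r; d=np.c_[u*s,-v*s,-np.cos(r)]
    else: d=np.c_[u,-v,-np.ones(len(u))]
    T=np.array(c["world_from_camera"]); return T[:3,3],d@T[:3,:3].T
def cast(c,px,z,name):
    o,d=rays(c,px,name); return o+d*((z-o[2])/d[:,2])[:,None]
def proj(c,P,name):
    T=np.array(c["world_from_camera"]); q=(np.atleast_2d(P)-T[:3,3])@T[:3,:3]; x,y,z=q[:,0],-q[:,1],-q[:,2]
    if name=="wrist":
        r=np.hypot(x,y)+1e-9; a=np.arctan2(r,z); x,y=x/r*a,y/r*a
    else: x,y=x/z,y/z
    return np.c_[c["cx"]+c["fx"]*x,c["cy"]+c["fy"]*y]
def down(yaw):  # tool z down, tool x at heading yaw (deg)
    a=np.radians(yaw); x=np.array([np.cos(a),np.sin(a),0]); z=np.array([0,0,-1.]); return np.c_[x,np.cross(z,x),z]
E
python3 - <<'E'
from h import *
c=cams.get_calibration("scene")
N=dict(sp_tip=(205,263),sp_end=(250,226),br_tip=(309,240),br_end=(263,274),t1=(352,312),t2=(472,331),t3=(475,283),t4=(367,265),jar=(277,210),dish=(213,322),bottle=(281,352),small=(196,216),barR=(392,250))
for k,v in N.items(): print(k,np.round(cast(c,v,5,"scene")[0]))
w=cams.get_calibration("wrist"); R=telemetry.get_eef_rot(); p=telemetry.get_ee_pos(); T=np.array(w["world_from_camera"])
print("cam in tool",R.T@(T[:3,3]-p),"\n",np.round(R.T@T[:3,:3],3),w["fx"],np.round(R,2))
p=np.load("scene0.npz")["p"]
a=cv2.resize(p[170:290,110:330],None,fx=3.6,fy=3.6,interpolation=3); cv2.imwrite("pics/crop1.png",a)
E
```

```text
sp_tip [ 619. -300.    5.]
sp_end [ 478. -249.    5.]
br_tip [ 477. -100.    5.]
br_end [ 608. -164.    5.]
t1 [647.  51.   5.]
t2 [617. 295.   5.]
t3 [487. 286.   5.]
t4 [511.  48.   5.]
jar [ 405. -208.    5.]
dish [ 760. -213.    5.]
bottle [784. -56.   5.]
small [ 487. -388.    5.]
barR [448.  92.   5.]
cam in tool [  85.67987318    1.40125804 -143.53310538] 
 [[-0.     0.944  0.33 ]
 [ 1.     0.     0.   ]
 [ 0.     0.33  -0.944]] 371.64829954431775 [[-0.95  0.3  -0.  ]
 [ 0.3   0.95 -0.  ]
 [ 0.   -0.   -1.  ]]
```

View pics/crop1.png

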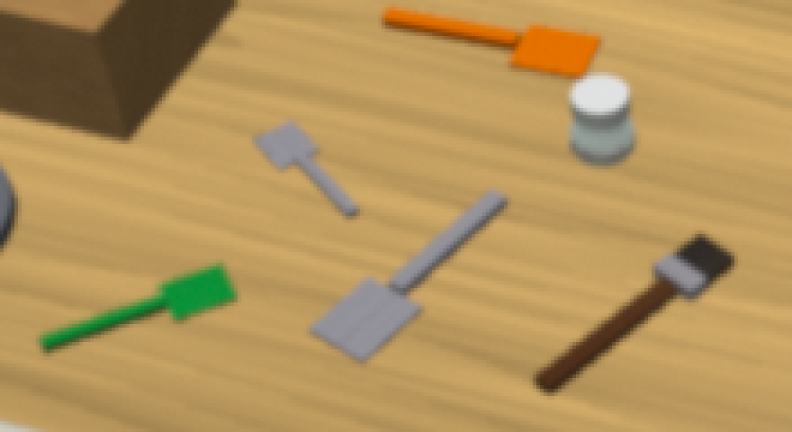

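The crop confirms it: the large grey spatula at crop (410,275) is clearly bigger than the small grey one at (305,170). The blade points away from the robot, and the brush bristles point towards it. Next are wrist views from above the tray and above the tools.

```bash
python3 - <<'E'
from h import *
for n,P in(("wt",(540,170,230)),("ws",(545,-200,230))):
    manip.goto(P,down(180)); manip.pause(0.3)
    c=cams.get_calibration("wrist"); p,d=cams.camera("wrist")
    np.savez(n+".npz",p=p,d=d,**c); cv2.imwrite(f"pics/{n}.png",p)
    print(n,telemetry.get_ee_pos(),telemetry.get_clock(),telemetry.get_qpos())
E
```

```text
wt [539.90036265 170.31893623 230.02603867] 2.2833 [9.26183712e+00 1.91768930e+01 3.04676257e+00 7.38660956e+01
 6.92903388e-04 9.23194016e+00]
ws [ 545.13760918 -199.54001833  230.04415949] 4.0167 [-2.81453648e+01  2.06267752e+01  5.27597924e+00  7.46465169e+01
  3.63936381e-04 -2.81868510e+01]
```

View pics/wt.png

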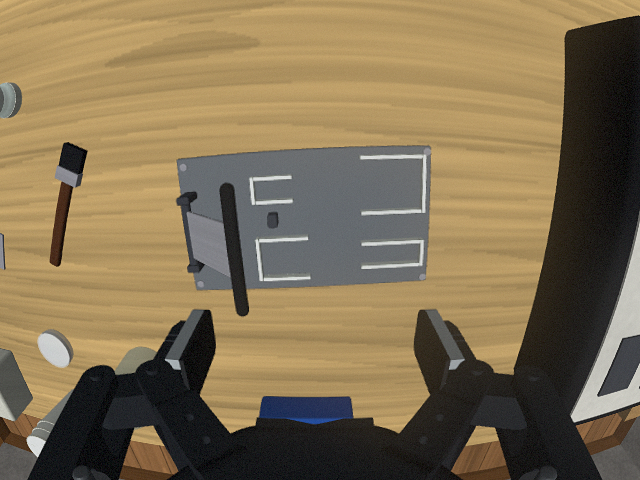

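View pics/ws.png

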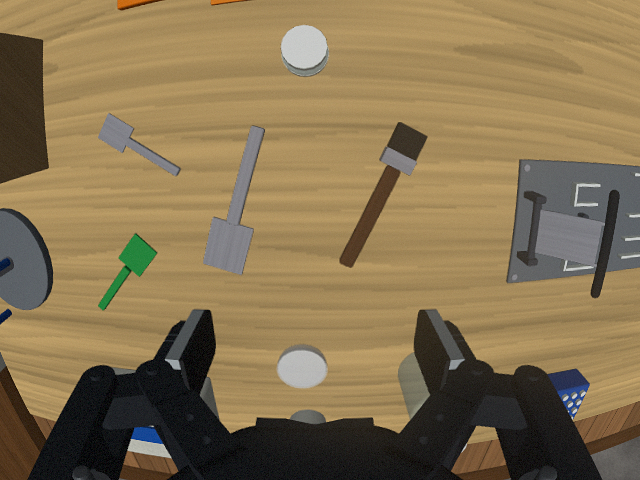

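The tray view shows the four white wall U-shapes at (392,184), (270,190), (284,259) and (392,254). The clamp bar is at (235,250). In the tools view the spatula runs (257,128)→(228,270), the brush (347,265)→(405,130), and the jar is at (304,50). I'll measure from these.

```bash
cat > meas.py <<'E'
from h import *
from scipy.spatial.transform import Rotation
def comps(m,amin):
    n,l,s,_=cv2.connectedComponentsWithStats(m.astype(np.uint8),connectivity=8)
    return [np.argwhere(l==i)[:,::-1] for i in range(1,n) if s[i,4]>=amin]
def tray(p,c,roi=(170,130,450,300)):
    hsv=cv2.cvtColor(p,cv2.COLOR_BGR2HSV).astype(int)
    m=(hsv[...,2]>165)&(hsv[...,1]<40); k=np.zeros_like(m); x0,y0,x1,y1=roi; k[y0:y1,x0:x1]=1; m&=k
    cs=comps(m,100); R=[]
    for q in cs:
        P=cast(c,q,16,"wrist")[:,:2]; r=cv2.minAreaRect(P.astype(np.float32)); R.append((np.array(r[0]),sorted(r[1])))
    return R
def tool(p,c,kind,roi,name="wrist",heights=None):
    hsv=cv2.cvtColor(p,cv2.COLOR_BGR2HSV).astype(int); x0,y0,x1,y1=roi
    m=(hsv[...,1]<60) if kind=="spatula" else ((hsv[...,2]<100)|(hsv[...,1]<60))
    k=np.zeros_like(m); k[y0:y1,x0:x1]=1
    q=max(comps(m&k,50),key=len)
    zh,zb=heights or ((10,4) if kind=="spatula" else (10,12)); split=24 if kind=="spatula" else 36
    A=cast(c,q,zh,name)[:,:2]; B=cast(c,q,zb,name)[:,:2]
    mu=A.mean(0); u=np.linalg.svd(A-mu,full_matrices=False)[2][0]
    # head = wide end
    t=(A-mu)@u; n=np.array([-u[1],u[0]]); w=(A-mu)@n
    if np.ptp(w[t>t.max()-20])<np.ptp(w[t<t.min()+20]): u=-u
    for _ in range(4):
        n=np.array([-u[1],u[0]]); tA=A@u; tB=B@u; o=(np.percentile(tA,.3)+np.percentile(tB,99.7))/2
        s=tA-o; hm=(s>-78)&(s<split-6)
        b=np.arange(-76,split-8,8.); X=[];Y=[]
        for e in b:
            g=hm&(s>=e)&(s<e+8)
            if g.sum()>5: X.append(s[g].mean()); Y.append(((A[g]@n).min()+(A[g]@n).max())/2)
        f=np.polyfit(X,Y,1); 
        off=f[1]; O=u*o+n*off; u=u+n*f[0]; u/=np.linalg.norm(u)
    hw=np.median([np.ptp((A[(s>=e)&(s<e+8)]@n)) for e in b]); 
    return O,np.degrees(np.arctan2(u[1],u[0])),np.percentile(tB,99.7)-np.percentile(tA,.3),hw
E
python3 - <<'E'
from meas import *
L=lambda n:(lambda z:(z["p"],{k:z[k] for k in("fx","fy","cx","cy","world_from_camera")}))(np.load(n+".npz"))
p,c=L("wt"); R=tray(p,c); 
for r in R: print(np.round(r[0],1),np.round(r[1],1))
want={(60,67):(78.5,37),(28,42):(-43,37),(48,55):(-36.5,-37),(30,67):(78.5,-37)}
S=[];D=[]
for r in R:
    k=min(want,key=lambda k:np.hypot(k[0]-r[1][0],k[1]-r[1][1]))
    if np.hypot(k[0]-r[1][0],k[1]-r[1][1])<8: S.append(want[k]);D.append(r[0])
S=np.array(S);D=np.array(D);Sc=S-S.mean(0);Dc=D-D.mean(0)
a=np.arctan2((Sc[:,0]*Dc[:,1]-Sc[:,1]*Dc[:,0]).sum(),(Sc*Dc).sum()); M=np.array([[np.cos(a),-np.sin(a)],[np.sin(a),np.cos(a)]])
o=D.mean(0)-M@S.mean(0); print("tray",len(S),o,np.degrees(a),"res",np.round(D-(S@M.T+o),1).tolist())
np.savez("tray.npz",o=o,yaw=np.degrees(a))
p,c=L("ws")
print(tool(p,c,"spatula",(200,120,270,280)));print(tool(p,c,"brush",(330,115,435,275)))
for z,q in((50,(304,48)),(15,(302,364))): print(cast(c,q,z,"wrist"))
z=np.load("scene0.npz"); c=cams.get_calibration("scene")
hs=dict(name="scene")
print(tool(z["p"],c,"spatula",(190,220,256,272),**hs));print(tool(z["p"],c,"brush",(256,232,318,282),**hs))
E
```

```text
[522.7 250.2] [59.9 66.3]
[528.5 128.9] [27.3 41.5]
[540.7 131.7] [ 3.8 36.3]
[602.2 138.5] [46.8 54. ]
[596.8 254. ] [29.9 67.1]
[624.3 142.5] [ 3.3 49.4]
tray 4 [563.4638754  173.53549829] 92.68205050632695 res [[-0.1, -0.1], [-0.0, 0.0], [0.0, -0.3], [0.1, 0.3]]
(array([ 548.51908849, -276.7735316 ]), np.float64(-17.24221167207175), np.float64(159.33849203730222), np.float64(14.031940528599385))
(array([ 543.85743122, -133.18940336]), np.float64(155.73095938041382), np.float64(157.202167915646), np.float64(15.938341057097162))
[[ 402.16397408 -206.79659846   50.        ]]
[[ 746.2381578  -212.77057196   15.        ]]
(array([ 552.19558308, -276.66979748]), np.float64(-17.21431158695348), np.float64(156.685078255946), np.float64(14.179124932218635))
(array([ 550.30282355, -132.18451091]), np.float64(156.03983894908274), np.float64(156.54503229360614), np.float64(13.151470770378452))
```

```bash
python3 - <<'E'
from h import *
P=(548.5,-276.8)
eoat.command_gripper(45,40)
manip.goto((*P,110),down(-17.2)); print(telemetry.get_qpos().round(1))
print(manip.move_l((*P,2.5),max_speed=90,force_limit=15),telemetry.get_ee_pos())
eoat.command_gripper(0,50); print("open",telemetry.get_opening())
manip.move_l((*P,90),max_speed=100); manip.pause(.3)
print(telemetry.get_opening(),telemetry.get_force(),telemetry.get_eef_rot().round(3))
c=cams.get_calibration("wrist"); p,d=cams.camera("wrist"); np.savez("wg1.npz",p=p,d=d,tcp=telemetry.get_ee_pos(),**c); cv2.imwrite("pics/wg1.png",p)
print(telemetry.get_clock())
E
```

```text
[-34.4  27.   -3.3  59.7   0.  162.8]
False [ 548.80152451 -277.00554365    3.02487789]
open 11.965135553197769
12.172746361449319 [-0.48766392 -0.47825692 -0.53498161] [[ 0.955 -0.296 -0.   ]
 [-0.296 -0.955  0.   ]
 [-0.001 -0.    -1.   ]]
10.3917
```

View pics/wg1.png

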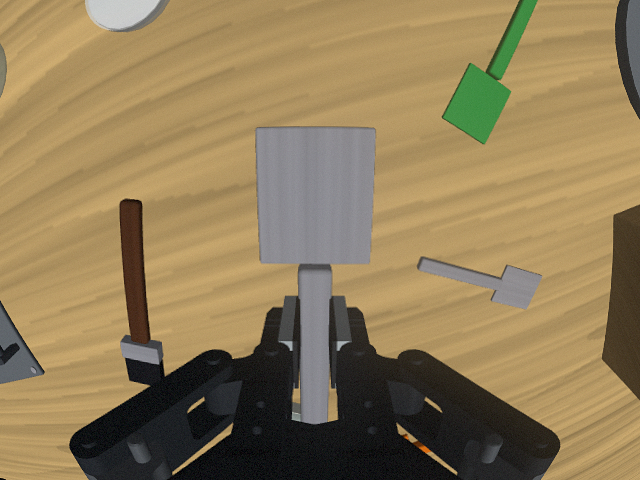

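The spatula is held straight, with its blade at (256–376, 127–263) and its handle between the pads. I'll hover over its slot and compare the blade with the walls in one image.

```bash
cat >> meas.py <<'E'
_t=np.load("tray.npz"); TO,TY=_t["o"],float(_t["yaw"])
TM=np.array([[np.cos(np.radians(TY)),-np.sin(np.radians(TY))],[np.sin(np.radians(TY)),np.cos(np.radians(TY))]])
t2w=lambda x,y:TO+TM@np.array([x,y]); w2t=lambda P:(np.atleast_2d(P)[:,:2]-TO)@TM
E
python3 - <<'E'
from meas import *
# tool-frame tip in grasp image
z=np.load("wg1.npz"); c={k:z[k] for k in("fx","fy","cx","cy","world_from_camera")}
R=down(-17.2); q=cast(c,[(258,128),(375,128),(262,263),(371,263)],z["tcp"][2]-3+4,"wrist"); print("tool frame blade",np.round((q-z["tcp"])@R,1).tolist())
S=t2w(24,37); print("slot",S)
manip.move_l((548.5,-276.8,190),max_speed=150)
manip.goto((*S,190),down(TY)); manip.move_l((*S,55),max_speed=120); manip.pause(.4)
c=cams.get_calibration("wrist"); p,d=cams.camera("wrist"); t=telemetry.get_ee_pos(); np.savez("wp1.npz",p=p,d=d,tcp=t,**c); cv2.imwrite("pics/wp1.png",p)
print(t,w2t(t),telemetry.get_qpos().round(1),telemetry.get_opening(),telemetry.get_clock())
for n,P in dict(out_far=[(112,7,16),(112,67,16)],inn=[(108,11,16),(108,63,16),(45,11,16),(45,63,16)]).items():
    print(n,proj(c,[(*t2w(a,b),h) for a,b,h in P],"wrist").round(0).tolist())
E
```

```text
tool frame blade [[79.0, -22.8, -1.0], [79.1, 21.7, -1.0], [23.7, -23.3, -1.0], [23.6, 22.3, -1.0]]
slot [525.38136137 195.77784811]
[525.37662146 195.76712526  55.07571446] [[23.98951069 37.00523648]] [ 12.1  24.9 -16.7  48.4   0.   99.4] 11.991056623067308 14.6583
out_far [[376.0, 112.0], [253.0, 112.0]]
inn [[368.0, 120.0], [261.0, 120.0], [364.0, 242.0], [265.0, 242.0]]
```

View pics/wp1.png

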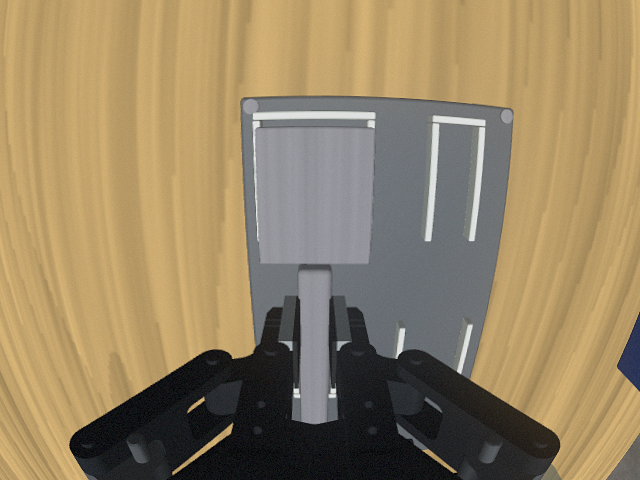

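The walls sit where predicted (far edge at row 112, columns 253–376), and the blade is centred with about 5 mm of end margin. I'll lower it, release, and fetch the brush.

```bash
python3 - <<'E'
from meas import *
S=t2w(24.5,37)
manip.move_l((*S,20),max_speed=60); print(manip.move_l((*S,8.3),max_speed=15,force_limit=4),telemetry.get_ee_pos(),telemetry.get_force())
manip.pause(.2); eoat.command_gripper(32); manip.pause(.2)
manip.move_l((*S,190),max_speed=120)
# brush
P=(543.9,-133.2)
manip.goto((*P,190),down(155.7-180)); print(telemetry.get_qpos().round(1))
manip.move_l((*P,60),max_speed=150); eoat.command_gripper(45)
print(manip.move_l((*P,2.5),max_speed=60,force_limit=15),telemetry.get_ee_pos())
eoat.command_gripper(0,50); print("open",telemetry.get_opening())
manip.move_l((*P,90),max_speed=100); manip.pause(.3)
t=telemetry.get_ee_pos();c=cams.get_calibration("wrist"); p,d=cams.camera("wrist"); np.savez("wg2.npz",p=p,d=d,tcp=t,**c)
m=p[:, :].max(2)<75; cs=[q for q in comps(m,300)]
hsv=cv2.cvtColor(p,cv2.COLOR_BGR2HSV); 
m=(hsv[...,0]<15)&(hsv[...,1]>90)&(hsv[...,2]<130); m[:, :250]=0; m[:,390:]=0; m[350:]=0
q=max(comps(m,100),key=len); print("px",q.min(0),q.max(0))
e=[(q[q[:,1]<q[:,1].min()+30][:,0].min(),q[:,1].min()),(q[q[:,1]<q[:,1].min()+30][:,0].max()+1,q[:,1].min())]
print("handle end in tool frame",((cast(c,e,t[2]-3+10,"wrist")-t)@down(155.7-180)).round(1).tolist())
S=t2w(24,-37); manip.move_l((*P,190),max_speed=150)
manip.goto((*S,190),down(TY)); manip.move_l((*S,55),max_speed=120); manip.pause(.4)
c=cams.get_calibration("wrist"); p,d=cams.camera("wrist"); t=telemetry.get_ee_pos(); np.savez("wp2.npz",p=p,d=d,tcp=t,**c); cv2.imwrite("pics/wp2.png",p)
print(t,telemetry.get_qpos().round(1),telemetry.get_opening(),telemetry.get_clock())
print(proj(c,[(*t2w(a,b),16) for a,b in((112,-52),(112,-22),(45,-48),(45,-26))],"wrist").round(0).tolist())
E
```

```text
True [525.22795204 196.23659794   8.9926227 ] [-0.18142437 -0.1655467   6.72148104]
[ -22.1   19.4   -2.9   67.7    0.  -177.8]
False [ 544.12329936 -133.28122134    2.82284962]
open 14.160487503071812
px [294 125] [335 349]
handle end in tool frame [[79.9, -8.6, -7.0], [79.9, 6.6, -7.0]]
[599.31028159 199.26219036  55.05487198] [11.  30.9 -5.5 53.6 -0.  98.3] 14.20508912463377 33.1583
[[346.0, 111.0], [283.0, 111.0], [336.0, 242.0], [293.0, 242.0]]
```

View pics/wp2.png

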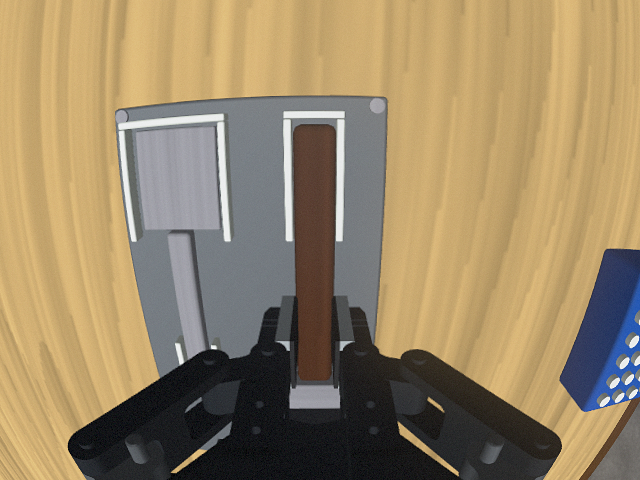

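The spatula lies flat in its compartment at (180,180), blade at the far end. The brush handle is centred over its slot (283–346), with its end at row 125 and the wall at row 111. I'll lower it and take a check shot before clamping.

```bash
python3 - <<'E'
from meas import *
S=t2w(24,-37.3)
manip.move_l((*S,18),max_speed=80); print(manip.move_l((*S,8.0),max_speed=15,force_limit=4),telemetry.get_ee_pos(),telemetry.get_force())
manip.pause(.2); eoat.command_gripper(32); manip.pause(.1)
manip.move_l((*S,150),max_speed=150); print(telemetry.get_clock())
manip.goto((540,170,190),down(180)); manip.pause(.2)
c=cams.get_calibration("wrist"); p,d=cams.camera("wrist"); np.savez("wt2.npz",p=p,d=d,**c); cv2.imwrite("pics/wt2.png",p)
cv2.imwrite("pics/x.png",p); print(telemetry.get_clock())
E
```

```text
True [599.5217175  199.25148571   8.98301485] [-1.27543251 -1.22163515  7.49720701]
36.075
37.7083
```

View pics/wt2.png

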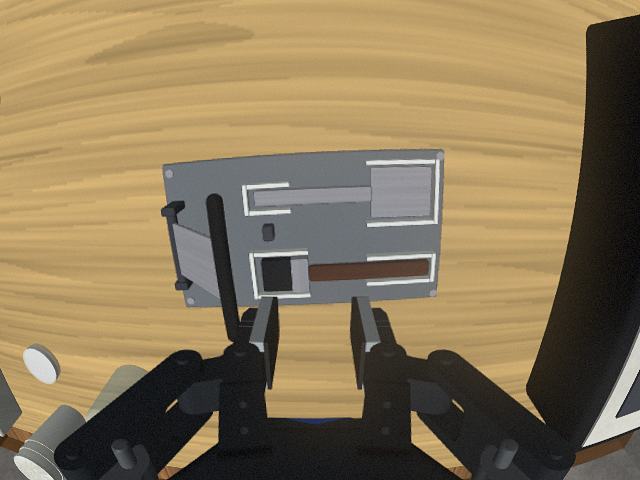

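Both tools lie inside their walls: spatula (255–432, 195) and brush (262–428, 270), with the bristles next to the clamp. The bar is still up at (220,260). Now I'll press it.

```bash
python3 - <<'E'
from meas import *
W=lambda a,dz=6:(*t2w(-129+85*np.cos(np.radians(a)),0),28+85*np.sin(np.radians(a))+dz)
eoat.command_gripper(0)
s=W(45); manip.goto((s[0],s[1],160),down(TY)); print(telemetry.get_qpos().round(1),telemetry.get_opening())
manip.move_l((s[0],s[1],100),max_speed=100)
for a in(44,32,20,9,0):
    h=manip.move_l(W(a,6 if a else 5.5),max_speed=60,force_limit=35); print(a,h,telemetry.get_ee_pos().round(1),telemetry.get_force().round(1))
    if h: break
e=telemetry.get_ee_pos(); manip.pause(.2); manip.move_l((e[0],e[1],160),max_speed=120)
print(telemetry.get_force().round(1))
manip.goto((540,170,230),down(180)); manip.pause(.2)
c=cams.get_calibration("wrist"); p,d=cams.camera("wrist"); q,_=cams.camera("scene"); s2,_=cams.camera("side")
cv2.imwrite("pics/fin.png",np.hstack([p[120:320,150:470],cv2.resize(s2[180:280,240:400],(320,200))]).repeat(1,0))
a=cv2.imread("pics/fin.png"); b=cv2.resize(q[160:380,100:500],(640,352)); cv2.imwrite("pics/fin.png",np.vstack([a,b])); print(telemetry.get_clock())
E
```

```text
[ 2.4 21.7 -4.  64.3  0.  89.6] -0.11290628744063178
44 False [567.5 105.8  93.6] [ 2.7 -0.7  5.6]
32 False [566.3 116.7  79.4] [1.7 0.2 4.8]
20 False [565.2 124.4  62.8] [-0.6 -0.3  1.6]
9 False [565.3 128.6  46.8] [ 0.2 -0.3 -0.2]
0 False [566.1 129.6  33.6] [-0.2 -0.4  7.2]
[ 0.5 -0.4 -0. ]
45.1667
```

View pics/fin.png

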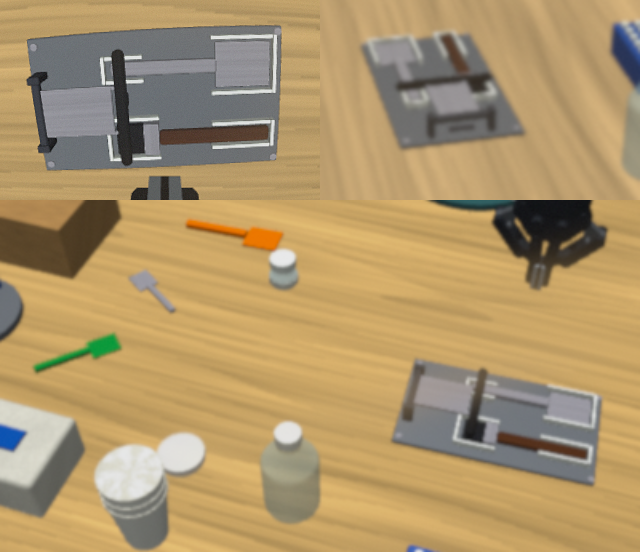

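The clamp is down and level over both tools, at (121,105) in the top-left crop. Both tools are inside their walls, and the jar, dish and bottle are where they were. The gripper is clear of everything, so I'll hand in.

```bash
python3 -c "
from h import *
manip.hand_in(); print(telemetry.get_clock())"
```

```text
the job is handed in; nothing more can be done
the job is handed in; nothing more can be done
```

The job is done and handed in at about 45 s on the robot's clock, under the 69 s limit. The spatula (the large grey one) and the brush were each lowered into their own compartments until light contact (about 7 N) and then released. I then pressed the clamp along its arc until it snapped down.

- **Tools:** the last pictures show both lying flat inside their walls, with the blade away from the clamp and the bristles next to it.
- **Clamp:** it stayed level over both tools after the gripper left.
- **Bystanders:** the jar, dish and bottle look unmoved. I judged this by eye and did not measure them again.
- **Disagreement:** the first scene-camera estimates differed from the wrist camera by about 4 mm for the spatula and 6 mm for the brush. I used the wrist values, and the wall check over each slot bore them out. No checks failed.

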